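Back the tube feed wheel off by one notch

ROBOT

A 7-joint arm with a two-finger parallel gripper is mounted at the origin on a cart in front of the work surface, level with it; the furniture and walls round the work are solid. World frame = base frame: x ahead of the robot, y to its left, z up, the work surface at z = 0. Lengths are in m, angles in rad, forces in N, time in s.
With the tool pointing down it reaches from about 0.4 to 0.85 m from the base axis. Payload 10.4 kg.
Tool frame: the origin (TCP) lies midway between the tips of the shut fingers; the grasp point (between the pads) lies env.tcp_to_grasp behind it (env.tcp_to_grasp is the distance from the TCP to the grasp point, in m); z points along the fingers, y is the line along which they close (so a half turn about z gives the same grasp; the last joint's range is limited). The gripper opens to 85 mm and grips with 20 to 120 N. Pads are 22 mm wide; open, the fingers measure 114 mm over their backs; the gripper's body (76 mm by 85 mm) begins 54 mm behind the grasp point. The pads swing forward as they close: fully open they stand 13 mm farther back than shut.
Start: joints at [1.086, 0.332, -0.065, 1.46, 0.022, 1.35, -0.088], TCP at [0.278, -0.56, 0.231] pointing down, gripper open.
Joint ranges: [-2.6, 2.6], [-0.5, 2.12], [-1.47, 1.34], [0.16, 2.42], [-1.27, 4.41], [0.06, 2.06], [-2.6, 2.6]. Speed limits (rad/s): [2.22, 2.22, 2.79, 2.79, 3.14, 3.14, 3.14].

INTERFACE

Orientations are given as a rotation vector (axis times angle).
In Python, from rig import env, kin, imaging, monitor gives the robot as it stands. The module is installed in compiled form; this text tells all that it offers. Calls block until the motion is done:
- env.move_to(position, orientation): joint-space move of the TCP to a pose.
- env.move_straight(position, attitude=None, vel=0.15, max_force=None): straight line of the TCP; attitude=None keeps the orientation; vel is the mean speed in m/s. With max_force (N) it stops when the force on the tool has changed by that much, and returns True; else False.
- env.move_j(angles): joint-space move.
- env.move_gripper(opening): finger opening in m; the grip force is fixed at half the most; returns when the fingers have stopped.
- env.wait(seconds).
- kin.inverse_kinematics(position, orientation): joint angles nearest the present ones, or None.
- imaging.capture(name): name is "scene" or "top" or "wrist"; returns a dict with "img" (480x640x3 uint8, red, green, blue), "z_map" (480x640 float32, m along the optical axis (not along the pixel's ray), 0 where there is no reading), "vertical_fov" (degrees; the focal length in pixels is half the picture's height over the tangent of half this angle, whatever the lens; pixels are square), "cx", "cy" (the principal point, pixels), "R" (3x3) and "t" (3): a world point X has camera coordinates R X + t; the wrist camera has in their place "tool_from_camera" (4x4, takes a point from camera to tool coordinates, whose origin is the TCP and whose axes are the flange's). Camera axes: x right, y down, z forward; pixel columns grow to the right and rows downward; lengths in m; the calibration is good to about 2 mm. A picture is of the moment at which its call begins: read the wrist's pose just before it.
A pose or a line that the arm cannot do raises env.MotionError and nothing moves.
- env.finish_job(): hands the job in; it is judged then, once.
Readings, each from a call of its own:
- monitor.current_t(): time.
- monitor.current_joints(): joint angles.
- monitor.current_qd(): joint speeds.
- monitor.current_joint_efforts(): joint torques, N m.
- monitor.current_tool_pos(): TCP position.
- monitor.current_eef_rot(): TCP orientation.
- monitor.current_force(): force on the tool from outside, world axes, zero at the start.
- monitor.current_ft_torque(): the same for the moment, N m.
- monitor.current_width(): finger opening in m.
- monitor.current_grasp_force(): force on a finger pad.
Only numpy, scipy, OpenCV 4.12 (cv2) and the standard library are available. Lean on these libraries where they do the work, as an engineer would, in place of code of your own. Each camera call takes 0.05 s, during which the arm holds its last target. There are 200 camera calls.

TASK

The tube feed wheel has run one notch too far: with a fingertip, lift the ratchet pawl clear of the wheel's teeth by pushing its upright finger lug over, push the wheel backward (anticlockwise seen from above) by one notch, no more, and then push the pawl down again so that its nose sits fully in the notch. Everything is done by gentle pushing; do not pinch or grip any part. Leave the things standing around it where they are, and move clear at the end.

Things in the scene. Friction and masses are not known exactly. Their poses are not given: they have to be found in the camera images.
- feeder: Fixed aluminium base of the feed wheel, a round foot 168 mm across and 14 mm high, with a bracket plate on its -y side (towards the robot) reaching to y -121 mm. Origin: centre of the underside, on the wheel's upright axis. Its x axis points roughly to the robot's right, y away from the robot, z up. Positions in all these notes are in this frame.
- axle (a point): Centre of the wheel's deck top (z 34 mm). The grey wheel is 160 mm across; round its edge (radius 65 to 80 mm) stand 10 saw-shaped ratchet teeth 8 mm high, one every 36 degrees. Five steel finger pegs (10 mm thick, at radius 52 mm, every 72 degrees, tops at z 68 mm) stand on the deck.
- wheel (a joint): Turn of the wheel, rad, positive backward (anticlockwise from above). Within 0.06 of 0 at the start; one notch is 0.628. Pawl down: 0.11 of play backward of a notch's middle (0, 0.628..), then the pawl blocks it; 0.18 forward, then a slope meets the nose. Pawl up: about 1 N on a peg turns it, it stays where left. Short of that play or beyond it, the pawl rests on a tooth and will not go fully down.
- pawl (a joint): Turn of the pawl in rad: 0 fully down in a notch (its stop), growing as the nose rises, up to the stop at 0.65; the nose is clear of the teeth above about 0.25. A friction hinge: it stays where it is left, and about 1.5 N at the lug moves it. Pushing the lug along the feeder's +x (to the right) lifts the nose, along -x lowers it.
- peg (a point): Middle of the leftmost finger peg (z 52 mm): upright, steel, 10 mm thick, free from z 38 to 68 mm, 52 mm from the wheel's axis. At wheel 0 it stands 198 degrees anticlockwise from the feeder's x axis; it moves with the wheel. Pushed backward it goes roughly towards the feeder's -y (towards the robot).
- lug (a point): Middle of the pawl's finger lug: a dark steel plate 6 mm thick (feeder x) and 22 mm wide (feeder y), upright while the pawl is down, its top 53 mm above the hinge axis. The point lies 36 mm above the hinge axis and moves with the pawl. The lug stands outside the wheel, on the pawl's outer (-y) end.
- nose (a point): Bottom of the pawl's nose, 7 mm long and 12 mm wide, at (0, -73, 36) mm when down; it moves with the pawl. The dark steel arm, 12 mm wide, runs from it 45 mm along +x to the hinge, its top at z 57 mm when down.
- hinge (a point): Fixed point on the pawl's hinge axis (parallel to the feeder's y) straight below the upright lug, at (45, -104, 52) mm. The bracket and hinge bosses reach up to z 60 mm, so above that a fingertip passes freely.
- petri: Bystander: a closed petri dish, 92 mm across and 15 mm high; loose, to be left where it stands. Origin: centre of the underside.
- tape: Bystander: a roll of tape lying flat, 53 mm across and 19 mm high; loose, to be left where it stands. Origin: centre of the underside.
- timer: Bystander: a small bench timer lying flat, 64x66x19 mm; loose, to be left where it stands. Origin: centre of the underside.
- beaker: Bystander: a clear empty beaker, 67 mm across and 83 mm high; loose, to be left where it stands. Origin: centre of the underside.
- bottle: Bystander: a reagent bottle with screw cap, 60 mm across and 105 mm high; loose, to be left where it stands. Origin: centre of the underside.

How it is judged:
By the outcome, as a careful person would: the job done as asked, in the order asked, and still so for the second after the job is handed in, with the robot touching nothing.
It also fails if it takes over 64 s, if anything falls off the work surface, if the arm or the gripper's body presses on something with over 40 N, if the wrist force passes 120 N, or if a joint passes its speed limit or range.

## Working session

There is one attempt and no reset: what is moved stays moved. The work goes in short steps, each a Python script; the robot and the scene stay as the last script left them, time stands still between calls to the robot, and variables do not carry over. Pictures are saved under pics/ and viewed, at most 10 in all, crops included, and the job is handed in when it is done.

```bash
mkdir -p pics; python3 - <<'E'
from rig import env,kin,imaging,monitor
import cv2,numpy as np
for n in("top","scene"):
    d=imaging.capture(n);cv2.imwrite(f"pics/{n}0.png",d["img"][:,:,::-1]);np.savez(f"{n}0.npz",**d)
    print(n,d["vertical_fov"],d["cx"],d["cy"],-d["R"].T@d["t"],(d["z_map"]>0).mean())
print(env.tcp_to_grasp,monitor.current_t(),monitor.current_eef_rot())
E
```

```text
top 48.75502319229694 314.1731414433373 236.98288900167879 [0.28126451 0.29453473 1.35953726] 0.99583984375
scene 51.4922105120768 327.2886689265916 236.93365032970885 [-0.2157676   0.99550554  0.65531787] 0.9957975260416667
0.0187 0.1 [-3.05706334e+00 -7.18663507e-01  5.33423358e-04]
```

View pics/top0.png

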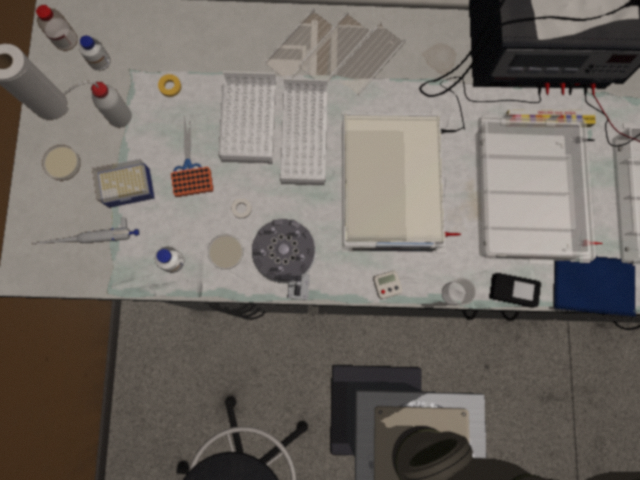

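View pics/scene0.png

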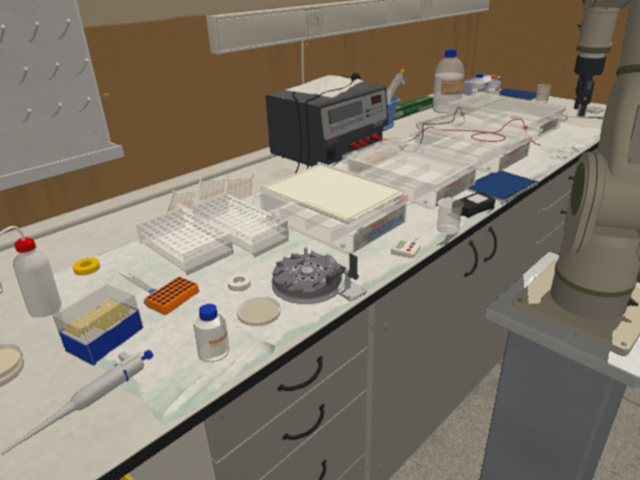

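The top view shows the wheel at about (283,250), with the bracket and lug at (296,288), the petri dish at (225,252), the tape at (242,209) and the bottle at (168,259). Next I'll turn these into positions and check them with the wrist camera.

```bash
cat >h.py <<'E'
from rig import env,kin,imaging,monitor
import cv2,numpy as np
from scipy.spatial.transform import Rotation as Ro
def shot(n,save=None):
    p=np.array(monitor.current_tool_pos());r=Ro.from_rotvec(monitor.current_eef_rot()).as_matrix()
    d=imaging.capture(n)
    if n=="wrist":
        T=d["tool_from_camera"];Rc=r@T[:3,:3];c=p+r@T[:3,3]
        d["R"]=Rc.T;d["t"]=-Rc.T@c
    if save: cv2.imwrite(f"pics/{save}.png",d["img"][:,:,::-1]);np.savez(save+".npz",**d)
    return d
def f(d): return 240/np.tan(np.radians(float(d["vertical_fov"]))/2)
def ray(d,u,v,z):
    "world point on plane z along pixel ray"
    w=d["R"].T@np.array([(u-d["cx"])/f(d),(v-d["cy"])/f(d),1]);c=-d["R"].T@d["t"]
    return c+w*(z-c[2])/w[2]
def proj(d,X):
    q=d["R"]@np.array(X)+d["t"];return q[:2]/q[2]*f(d)+[d["cx"],d["cy"]]
def cloud(d):
    v,u=np.mgrid[:480,:640];z=d["z_map"]
    return (np.dstack([(u-d["cx"])/f(d)*z,(v-d["cy"])/f(d)*z,z])-d["t"])@d["R"]
def down(ang): # tool pointing down, tool y axis at world angle ang
    y=np.array([np.cos(ang),np.sin(ang),0]);z=np.array([0,0,-1.])
    return Ro.from_matrix(np.column_stack([np.cross(y,z),y,z])).as_rotvec()
E
python3 - <<'E'
from h import *
d=dict(np.load("top0.npz"))
for n,u,v,z in[("wheel",283,250,.034),("lug",296,288,.06),("petri",225,252,.015),("tape",242,209,.019),("bottle",168,259,.1),("timer",387,286,.019),("beaker",458,292,.04)]:print(n,ray(d,u,v,z).round(3))
C=cloud(d); m=(C[...,2]>.02); sub=C[215:310,245:325];
for lo,hi in[(.028,.045),(.055,.072),(.075,.13)]:
    k=(sub[...,2]>lo)&(sub[...,2]<hi);print(lo,k.sum(),sub[k].mean(0).round(3),sub[k].min(0).round(3),sub[k].max(0).round(3))
w=shot("wrist");print(w["tool_from_camera"].round(3),w["vertical_fov"])
c=ray(d,283,250,.034)
for a in np.arange(-3.14,3.14,.4):
    for h in(.2,.25,.3,.35):
        q=kin.inverse_kinematics([c[0],c[1],h],down(a))
        if q is not None: print(round(a,2),h,np.round(q,2))
E
```

```text
wheel [0.492 0.354 0.034]
lug [0.394 0.317 0.06 ]
petri [0.485 0.503 0.015]
tape [0.598 0.465 0.019]
bottle [0.451 0.624 0.1  ]
timer [0.41  0.087 0.019]
beaker [ 0.398 -0.087  0.04 ]
0.028 2858 [0.497 0.354 0.035] [0.404 0.275 0.028] [0.576 0.432 0.045]
0.055 206 [0.442 0.335 0.061] [0.379 0.302 0.055] [0.543 0.409 0.072]
0.075 29 [0.389 0.314 0.102] [0.378 0.311 0.079] [0.4   0.317 0.109]
[[-0.    -0.956 -0.292  0.074]
 [ 1.    -0.    -0.    -0.001]
 [ 0.    -0.292  0.956 -0.143]
 [ 0.     0.     0.     1.   ]] 61.474172061871855
-3.14 0.2 [ 0.17  0.62 -1.24  1.51  0.59  1.43  2.05]
-3.14 0.25 [ 0.17  0.57 -1.24  1.44  0.53  1.51  2.09]
-3.14 0.3 [ 0.15  0.53 -1.24  1.36  0.5   1.59  2.11]
-3.14 0.35 [ 0.13  0.51 -1.24  1.27  0.49  1.68  2.13]
-2.74 0.2 [ 0.17  0.62 -1.24  1.51  0.59  1.43  2.45]
-2.74 0.25 [ 0.17  0.57 -1.24  1.44  0.53  1.51  2.49]
-2.74 0.3 [ 0.15  0.53 -1.24  1.36  0.5   1.59  2.51]
-2.74 0.35 [ 0.13  0.51 -1.24  1.27  0.49  1.68  2.53]
-2.34 0.2 [-1.59  0.61  1.27  1.61 -0.59  1.37 -2.58]
-2.34 0.25 [-1.6   0.59  1.32  1.54 -0.57  1.47 -2.6 ]
-1.94 0.2 [-1.28 
[... 2084 characters left out ...]
.75]
1.66 0.35 [ 0.03  0.43 -1.04  1.27  0.36  1.64  0.72]
2.06 0.2 [ 0.08  0.51 -1.05  1.52  0.45  1.37  1.05]
2.06 0.25 [ 0.07  0.47 -1.05  1.45  0.41  1.46  1.08]
2.06 0.3 [ 0.15  0.53 -1.24  1.36  0.5   1.59  1.03]
2.06 0.35 [ 0.13  0.51 -1.24  1.27  0.49  1.68  1.05]
2.46 0.2 [ 0.17  0.62 -1.24  1.51  0.59  1.43  1.37]
2.46 0.25 [ 0.17  0.57 -1.24  1.44  0.53  1.51  1.4 ]
2.46 0.3 [ 0.15  0.53 -1.24  1.36  0.5   1.59  1.43]
2.46 0.35 [ 0.13  0.51 -1.24  1.27  0.49  1.68  1.45]
2.86 0.2 [ 0.17  0.62 -1.24  1.51  0.59  1.43  1.77]
2.86 0.25 [ 0.17  0.57 -1.24  1.44  0.53  1.51  1.8 ]
2.86 0.3 [ 0.15  0.53 -1.24  1.36  0.5   1.59  1.83]
2.86 0.35 [ 0.13  0.51 -1.24  1.27  0.49  1.68  1.85]
```

```bash
python3 - <<'E'
from h import *
env.move_to([.44,.345,.27],down(1.57)); env.move_gripper(0)
print(monitor.current_t(),monitor.current_width(),np.round(monitor.current_joints(),2),monitor.current_tool_pos())
d=shot("wrist","w1")
E
```

```text
4.1333 -0.00028241141141330554 [ 0.11  0.33 -1.05  1.54  0.29  1.44  0.61] [0.44002142 0.34499522 0.27001   ]
```

View pics/w1.png

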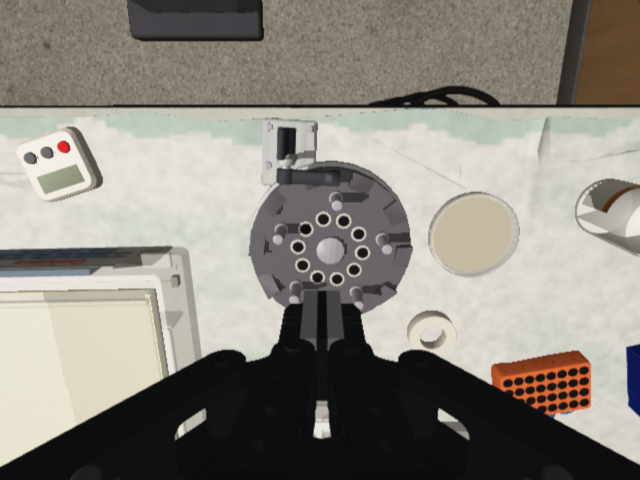

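Wrist view: the hub is at (330,250). The peg tops are near (336,198), (278,238), (386,243), (295,293) and (357,293), and the lug and pawl are at (287,145)–(340,178). I'll use the depth map to get the feeder frame.

```bash
python3 - <<'E'
from h import *
from scipy.optimize import least_squares
d=dict(np.load("w1.npz"));C=cloud(d);z=C[...,2]
def blobs(lo,hi,mn=8):
    m=((z>lo)&(z<hi)).astype(np.uint8);m[290:]=0;m[:,:235]=0;m[:,425:]=0
    n,l,s,c=cv2.connectedComponentsWithStats(m)
    return [(s[i,4],c[i].round(1),C[l==i].mean(0).round(4),C[l==i].min(0).round(4),C[l==i].max(0).round(4)) for i in range(1,n) if s[i,4]>=mn]
for b in blobs(.0645,.073):print("peg",*b)
for b in blobs(.095,.115):print("lug",*b)
# circle: rim of wheel; points z .030-.036 or teeth
m=(z>.028)&(z<.046);m[290:]=0;m[:170]=0;m[:,:235]=0;m[:,425:]=0
P=C[m][:,:2];h=cv2.convexHull(P.astype(np.float32))[:,0];print(len(h))
h=h[h[:,0]>.43]
r=least_squares(lambda p:np.hypot(*(h-p[:2]).T)-p[2],[.49,.354,.08],loss="soft_l1",f_scale=.001);print("rim",r.x.round(4),np.abs(r.fun).mean())
im=cv2.resize(d["img"][105:315,230:430,::-1],None,fx=2.8,fy=2.8,interpolation=cv2.INTER_CUBIC);cv2.imwrite("pics/w1c.png",im)
E
```

```text
peg 25 [288. 139.] [0.3857 0.3178 0.0693] [0.3767 0.3173 0.0646] [0.3956 0.3182 0.0728]
peg 97 [336.6 204.3] [0.4413 0.3587 0.0679] [0.437  0.3539 0.0652] [0.4466 0.3635 0.0696]
peg 94 [277.8 238.2] [0.4723 0.3063 0.0678] [0.4677 0.3019 0.0648] [0.4768 0.3109 0.0707]
peg 95 [386.6 248.1] [0.4817 0.4042 0.0679] [0.4772 0.3996 0.0646] [0.4864 0.4096 0.0697]
lug 267 [280.9 143.8] [0.3869 0.3152 0.1038] [0.3762 0.312  0.0951] [0.3981 0.3184 0.107 ]
55
rim [0.4929 0.3537 0.0795] 0.0017736453670153672
```

View pics/w1c.png

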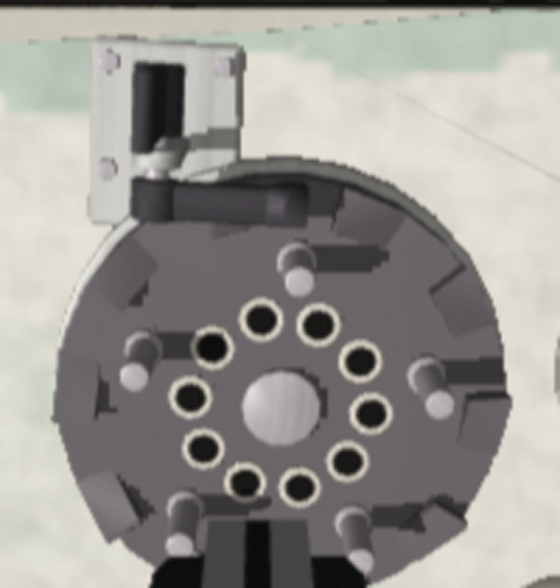

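The crop shows the pawl down, with its arm pointing from the hinge to the nose at about (340,178) in full-image pixels. The leftmost feeder peg is the one at (386,248), world (0.482, 0.404).

```bash
cat >>h.py <<'E'
from scipy.optimize import least_squares
def fit():
    P=np.array([[.4413,.3587],[.4723,.3063],[.4817,.4042]])
    c=least_squares(lambda p:np.hypot(*(P-p).T)-.052,[.493,.354]).x
    L=np.array([.387,.3152])-c; yaw=np.arctan2(L[1],L[0])-np.arctan2(-.104,.045)
    return c,yaw,P,L
c,yaw,_P,_L=fit()
A=np.array([[np.cos(yaw),-np.sin(yaw)],[np.sin(yaw),np.cos(yaw)]])
def W(x,y,z): return np.r_[c+A@[x/1000,y/1000],z/1000]   # feeder mm -> world
def Fd(p): return np.r_[A.T@(np.array(p)[:2]-c),p[2]]*1000
O=down(yaw+np.pi)   # tool y along feeder -x, tool x toward robot
E
python3 - <<'E'
from h import *
print(c,np.degrees(yaw),np.hypot(*_L))
for p in _P:
    q=Fd([*p,.068]);print(q.round(1),np.degrees(np.arctan2(q[1],q[0]))%360)
d=dict(np.load("w1.npz"));C=cloud(d);z=C[...,2]
Fz=np.einsum('ijk,kl->ijl',C[...,:2]-c,A)*1000
# fingertip seen in wrist: in tool coords
t=np.array([.44,.345,.27]);X=C[285:420,270:380].reshape(-1,3)-t;X=X[X[:,2]>-.06]
for lo in np.arange(-.005,.06,.01):
    k=X[(X[:,2]>lo)&(X[:,2]<lo+.01)]
    if len(k):print(round(lo,3),len(k),k.min(0).round(4),k.max(0).round(4))
m=(np.abs(Fz[...,1]+73)<5)&(Fz[...,0]>-12)&(Fz[...,0]<50)&(z>.045)
for x0 in range(-10,50,8):
    k=m&(Fz[...,0]>=x0)&(Fz[...,0]<x0+8)
    if k.any():print(x0,k.sum(),np.median(z[k]).round(4))
for z0 in (28,):
    for zz in (70,85,95):
        print(zz,[kin.inverse_kinematics(W(x,-104,zz),O) is not None for x in(0,25,60,95)])
E
```

```text
Traceback (most recent call last):
NameError: name '_L' is not defined
```

```bash
sed -i 's/_P,_L=fit/Pg,Lg=fit/' h.py; python3 - <<'E'
from h import *
print(c,np.degrees(yaw),np.hypot(*Lg))
for p in Pg:
    q=Fd([*p,.068]);print(q.round(1),np.hypot(*q[:2]),np.degrees(np.arctan2(q[1],q[0]))%360)
d=dict(np.load("w1.npz"));C=cloud(d);z=C[...,2]
Fz=np.einsum('ijk,kl->ijl',C[...,:2]-c,A)*1000
t=np.array([.44,.345,.27]);X=C[285:420,270:380].reshape(-1,3)-t;X=X[X[:,2]>-.06]
for lo in np.arange(-.005,.06,.01):
    k=X[(X[:,2]>lo)&(X[:,2]<lo+.01)]
    if len(k):print(round(lo,3),len(k),k.min(0).round(4),k.max(0).round(4))
m=(np.abs(Fz[...,1]+73)<5)&(z>.045)
for x0 in range(-10,50,8):
    k=m&(Fz[...,0]>=x0)&(Fz[...,0]<x0+8)
    if k.any():print(x0,k.sum(),np.median(z[k]).round(4))
for zz in (70,85,95):
    print(zz,[kin.inverse_kinematics(W(x,-104,zz),O) is not None for x in(0,25,60,95)])
E
```

```text
[0.49318829 0.35369569] -93.4710226692273 0.112950748668255
[ -1.9 -52.1  68. ] 52.129051751948474 267.96223088251173
[ 48.6 -18.   68. ] 51.79451876327736 339.68691047761536
[-49.7 -14.5  68. ] 51.794461339709564 196.2861192908906
-0.005 40 [-0.0124 -0.0061  0.003 ] [-0.0115  0.0067  0.005 ]
0.005 802 [-0.013  -0.0131  0.005 ] [-0.0073  0.0141  0.015 ]
0.015 1103 [-0.013  -0.0131  0.015 ] [-0.007   0.0141  0.025 ]
0.025 1100 [-0.0132 -0.0131  0.025 ] [-0.0073  0.014   0.035 ]
0.035 1699 [-0.0155 -0.0133  0.035 ] [0.0102 0.0172 0.045 ]
0.045 2883 [-0.0155 -0.0136  0.045 ] [0.0087 0.0166 0.055 ]
0.055 1166 [-0.0177 -0.0125  0.055 ] [-0.0053  0.015   0.065 ]
-10 1445 0.3536
-2 4313 0.3511
6 1065 0.3463
14 2546 0.3494
22 4073 0.3516
30 197 0.0583
38 99 0.0591
46 78 0.0585
70 [True, True, True, True]
85 [True, True, True, True]
95 [True, True, True, True]
```

```bash
python3 - <<'E'
from h import *
env.move_to(W(12,-104,150),O)
env.move_straight(W(12,-104,80),vel=.1)
f0=np.array(monitor.current_force())
for x in(24,30,37,44):
    s=env.move_straight(W(x,-104,80),vel=.03,max_force=15)
    print(x,s,Fd(monitor.current_tool_pos()).round(1),(A.T@(np.array(monitor.current_force())-f0)[:2]).round(2))
    if s:break
env.move_straight(W(30,-104,80),vel=.1)
env.move_straight(W(12,-104,150),vel=.15)
env.move_to(W(-5,-50,270),O)
d=shot("wrist","w2");C=cloud(d);z=C[...,2];F=np.einsum('ijk,kl->ijl',C[...,:2]-c,A)*1000
k=(abs(F[...,1]+104)<20)&(F[...,0]>20)&(F[...,0]<100)
for a,b in((70,80),(80,90),(90,97),(97,110)):
    q=k&(z*1000>a)&(z*1000<b)
    if q.any():print(a,q.sum(),F[q].mean(0).round(1),F[q].min(0).round(1),F[q].max(0).round(1))
cv2.imwrite("pics/w2c.png",cv2.resize(d["img"][90:330,200:440,::-1],None,fx=2.4,fy=2.4))
print(monitor.current_t())
E
```

```text
24 False [  24.2 -103.8   80.1] [-0.14 -0.14]
30 False [  30.2 -103.9   80. ] [-1.08 -0.27]
37 False [  37.4 -103.9   80. ] [-0.78  0.57]
44 False [  44.4 -103.9   80. ] [-1.   -0.96]
70 191 [  51.3 -103.7] [  48.7 -114.5] [ 54.7 -92.6]
80 210 [  55.4 -104.1] [  52.7 -114.4] [ 60.9 -92.5]
90 157 [  58.7 -103.7] [  56.4 -114.4] [ 61.4 -92.6]
97 284 [  63.  -103.6] [  59.6 -114.1] [ 67.1 -92.5]
8.85
```

View pics/w2c.png

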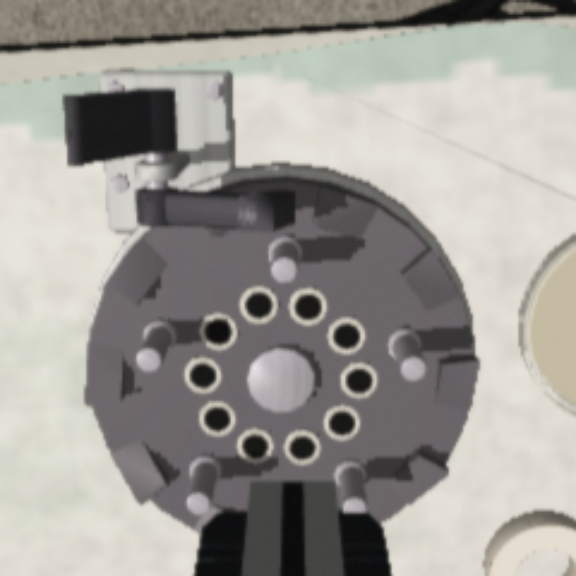

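The pawl is raised to about 0.43 rad, clear of the teeth, and the lug now leans right with its top at about x 63 mm. Next I'll push the peg straight along feeder -y, most of the way first.

```bash
cat >>h.py <<'E'
def pegs(name):
    "look from above; wheel angle (rad) from peg tops"
    env.move_to(W(-5,-50,270),O)
    d=shot("wrist",name);C=cloud(d);z=C[...,2]
    F=np.einsum('ijk,kl->ijl',C[...,:2]-c,A)*1000
    m=((z>.0645)&(z<.073)&(abs(np.hypot(F[...,0],F[...,1])-52)<9)).astype(np.uint8)
    n,l,s,_=cv2.connectedComponentsWithStats(m);o=[]
    for i in range(1,n):
        if s[i,4]<60: continue
        q=F[l==i].mean(0);o.append((*q.round(1),s[i,4],np.degrees(np.arctan2(q[1],q[0]))%360))
    print(name,[tuple(np.round(x,1)) for x in o])
    a=np.array([x[3] for x in o]);print("residue mod72 vs 54:",((a-54+36)%72-36).round(1))
    return d,F,z
E
python3 - <<'E'
from h import *
env.move_to(W(-40,12,130),O)
env.move_straight(W(-40,12,50),vel=.1)
f0=np.array(monitor.current_force())
for y in(6,2,-4,-10,-15,-20):
    s=env.move_straight(W(-40,y,50),vel=.03,max_force=10)
    print(y,s,Fd(monitor.current_tool_pos()).round(1),(A.T@(np.array(monitor.current_force())-f0)[:2]).round(2))
    if s:break
env.move_straight(W(-40,min(y+10,2),50),vel=.1)
env.move_straight(W(-40,min(y+10,2),140),vel=.15)
pegs("w3");print(monitor.current_t())
E
```

```text
6 False [-40.1   5.9  50.4] [-0.51  0.59]
2 False [-40.    1.8  50. ] [-1.18  0.4 ]
-4 False [-39.3  -3.9  49.8] [2.58 1.93]
-10 False [-40.7 -10.8  50.1] [ 0.47 -0.21]
-15 False [-40.3 -15.5  50. ] [0.28 0.65]
-20 False [-39.9 -20.1  50. ] [0.96 1.98]
w3 [(np.float64(24.4), np.float64(-46.0), np.float64(103.0), np.float64(298.0)), (np.float64(-35.9), np.float64(-37.9), np.float64(99.0), np.float64(226.5)), (np.float64(50.7), np.float64(8.9), np.float64(94.0), np.float64(10.0)), (np.float64(-46.8), np.float64(21.7), np.float64(92.0), np.float64(155.1))]
residue mod72 vs 54: [28.  28.5 28.  29.1]
14.1083
```

The wheel is at about 28.3° and needs about 35.5°, so I'll push 4 mm further.

```bash
python3 - <<'E'
from h import *
env.move_to(W(-40,-8,130),O)
env.move_straight(W(-40,-8,50),vel=.1)
env.move_straight(W(-40,-19,50),vel=.05,max_force=10)
s=env.move_straight(W(-40,-24,50),vel=.02,max_force=10)
print(s,Fd(monitor.current_tool_pos()).round(1))
env.wait(.2)
env.move_straight(W(-40,-12,50),vel=.1)
env.move_straight(W(-40,-12,140),vel=.15)
pegs("w4");print(monitor.current_t())
E
```

```text
False [-39.2 -23.   50.1]
w4 [(np.float64(28.1), np.float64(-43.8), np.float64(100.0), np.float64(302.7)), (np.float64(-32.5), np.float64(-40.7), np.float64(100.0), np.float64(231.4)), (np.float64(49.7), np.float64(12.8), np.float64(95.0), np.float64(14.5)), (np.float64(-48.5), np.float64(17.9), np.float64(90.0), np.float64(159.7))]
residue mod72 vs 54: [32.7 33.4 32.5 33.7]
18.3583
```

```bash
python3 - <<'E'
from h import *
env.move_to(W(100,-104,150),O)
env.move_straight(W(100,-104,80),vel=.1)
f0=np.array(monitor.current_force())
for x in(88,80,72,66,58):
    s=env.move_straight(W(x,-104,80),vel=.02,max_force=7)
    print(x,s,Fd(monitor.current_tool_pos()).round(1),(A.T@(np.array(monitor.current_force())-f0)[:2]).round(2))
    if s:break
env.wait(.3);print((A.T@(np.array(monitor.current_force())-f0)[:2]).round(2))
env.move_straight(W(90,-104,80),vel=.1)
env.move_straight(W(90,-104,150),vel=.15)
d,F,z=pegs("w5")
k=(abs(F[...,1]+104)<20)&(F[...,0]>20)&(F[...,0]<100)
for a,b in((65,75),(75,85),(85,95),(95,110)):
    q=k&(z*1000>a)&(z*1000<b)
    if q.any():print(a,q.sum(),F[q].mean(0).round(1),F[q].min(0).round(1),F[q].max(0).round(1))
cv2.imwrite("pics/w5c.png",cv2.resize(d["img"][90:330,200:440,::-1],None,fx=2.4,fy=2.4))
print(monitor.current_t())
E
```

```text
88 False [  88.  -104.1   79.9] [-0.44 -0.69]
80 False [  79.8 -104.1   80. ] [ 0.39 -1.45]
72 False [  71.7 -104.1   80. ] [-0.45 -1.  ]
66 False [  65.7 -104.1   80. ] [ 0.08 -0.1 ]
58 True [  62.3 -104.1   79.4] [ 2.93 -1.12]
[2.2  0.27]
w5 [(np.float64(28.1), np.float64(-43.7), np.float64(99.0), np.float64(302.7)), (np.float64(-32.6), np.float64(-40.8), np.float64(100.0), np.float64(231.4)), (np.float64(49.7), np.float64(13.0), np.float64(91.0), np.float64(14.6)), (np.float64(-48.5), np.float64(18.0), np.float64(91.0), np.float64(159.7))]
residue mod72 vs 54: [32.7 33.4 32.6 33.7]
65 50 [  42.4 -105.3] [  42.  -114.5] [ 45.9 -93.3]
75 44 [  42.3 -104.1] [  41.9 -114.3] [ 43.8 -94.1]
85 62 [  42.4 -104.8] [  42.  -114.5] [ 46.1 -93.5]
95 276 [  44.5 -103.8] [  42.  -114.4] [ 48.1 -92.5]
24.6333
```

View pics/w5c.png

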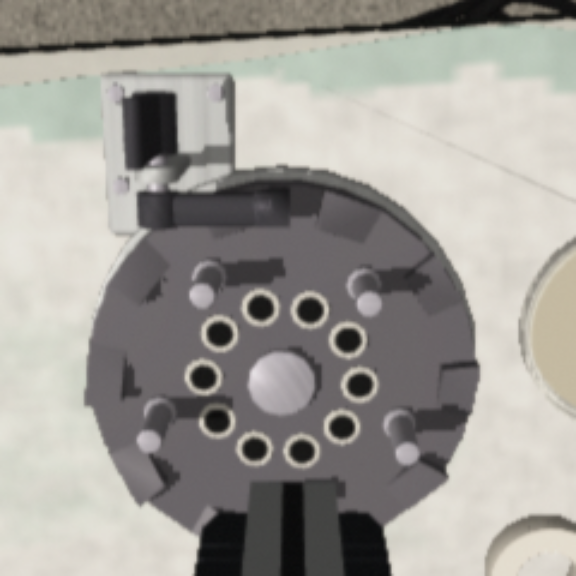

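The lug is upright again, with its face at x 42.4 mm at both heights, and the wheel is one notch back. I'll press once more, a little firmer, to be sure it's seated, then move clear.

```bash
python3 - <<'E'
from h import *
env.move_to(W(85,-104,150),O)
env.move_straight(W(85,-104,80),vel=.1)
env.move_straight(W(66,-104,80),vel=.05,max_force=12)
s=env.move_straight(W(58,-104,80),vel=.02,max_force=12)
print(s,Fd(monitor.current_tool_pos()).round(1)); env.wait(.3)
env.move_straight(W(90,-104,80),vel=.1)
env.move_straight(W(90,-104,150),vel=.15)
d,F,z=pegs("w6")
def lug(F,z):
    k=(abs(F[...,1]+104)<9)&(F[...,0]>30)&(F[...,0]<44)
    return [np.median(F[k&(abs(z*1000-h)<6)][:,0]).round(2) for h in(68,80,92)]
w1=dict(np.load("w1.npz"));C=cloud(w1)
print(lug(F,z),lug(np.einsum('ijk,kl->ijl',C[...,:2]-c,A)*1000,C[...,2]))
print(monitor.current_t())
E
```

```text
True [  62.3 -104.    79.4]
w6 [(np.float64(28.1), np.float64(-43.7), np.float64(99.0), np.float64(302.7)), (np.float64(-32.6), np.float64(-40.9), np.float64(100.0), np.float64(231.4)), (np.float64(49.8), np.float64(13.0), np.float64(90.0), np.float64(14.7)), (np.float64(-48.5), np.float64(18.0), np.float64(92.0), np.float64(159.6))]
residue mod72 vs 54: [32.7 33.4 32.7 33.6]
[np.float64(42.17), np.float64(42.2), np.float64(42.22)] [np.float64(42.29), np.float64(42.29), np.float64(42.28)]
29.15
```

The second push stopped at the same place, and the lug is as upright as it was at the start. The arm is clear, so I'm handing in.

```bash
python3 -c "
from rig import env
print(env.finish_job())"
```

```text
the job is handed in; nothing more can be done
None
```

The wheel is one notch back (about 0.58 rad, inside the play), the pawl is fully down in the notch, the arm is clear with none of its moves going near the bystanders, and the job was handed in at about 29 s of the 64 s limit.

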